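# Pack the small tin into the twist-lock dry canister

### The arm

A 7-joint arm with a two-finger parallel gripper is mounted at the origin on the work surface. World frame = base frame: x ahead of the robot, y to its left, z up, the work surface at z = 0. Lengths are in mm, angles in rad, forces in N, time in s.
With the tool pointing down it reaches from about 350 to 900 mm from the base axis. Payload 19.9 kg.
Tool frame: the origin (TCP) lies at the very end of the fingers, on their centre line; the grasp point (between the pads) lies 19 mm behind it; x points along the fingers, z is the direction in which the jaws open and shut, and the axes are right-handed (so a half turn about x gives the same grasp; the last joint's range is limited). The gripper opens to 85 mm and grips with 20 to 120 N. Pads are 22 mm wide; open, the fingers measure 114 mm over their backs; the gripper's body (76 mm by 85 mm) begins 54 mm behind the grasp point. The pads swing forward as they close: fully open they stand 13 mm farther back than shut.
Start: joints at [-1.248, 0.417, -0.01, 1.614, 0.005, 1.111, -0.053], TCP at [222.965, 583.856, 231.26] pointing down, gripper open.
Joint ranges: [-2.81, 2.81], [-0.39, 2.02], [-1.27, 1.25], [0.06, 2.57], [-1.19, 4.33], [0.19, 2], [-2.82, 2.82]. Speed limits (rad/s): [1.89, 1.89, 2.39, 2.39, 3.01, 3.01, 3.01].

### API

Orientations are given as a unit quaternion [x, y, z, w].
In Python, from cell import robot gives the robot as it stands.
- The arm moves only by the shell command python3 -m handwheel 'ROWS' [FORCE]. ROWS is JSON, a list of rows, each a list of 7 numbers: the shift along the tool's x, y, z in cm, then the turn, a rotation vector about the tool's x, y, z in degrees, then the opening, from 0 (shut) to 1 (fully open). In form: [[x, y, z, rx, ry, rz, fingers], ...]. A call has 1 to 12 rows; each row is the pose to reach, as a shift and turn from the pose measured when the call began, along the tool's axes at that moment; what a row does not reach only later rows make up. A row lasts 1/8 s, in which the tool goes at most 62.5 mm and 10.7 degrees, less where a joint would pass 70% of its speed; a pose out of reach is approached as far as the arm can. A call with a gripper value outside its range is refused whole. The fingers move at their own pace and stop on an object; FORCE is the grip in N (left out, the last holds). Time passes only in rows, so rows that repeat a pose let the fingers close. It gives the time, the measured TCP pose, the force and the opening at its end, in the units of the state.
- robot.state(): the state, without advancing time (a new reading comes with each control period).
- robot.get_image(name): name is "scene" or "top" or "wrist"; returns a dict with "pixels" (384x512x3 uint8, blue, green, red), "depth" (384x512 float32, mm along the optical axis (not along the pixel's ray), 0 where there is no reading), "camera_matrix" (3x3 intrinsics, pixels), "xyz" and "orientation" of the camera in the world. Camera axes: x right, y down, z forward; pixel columns grow to the right and rows downward; lengths in mm; the calibration is good to about 2 mm. A picture is of the moment at which its call begins.
- robot.hand_in(): hands the job in, once; it reports no verdict.
Trained networks look in the newest picture that a camera, given by its name, has taken for a name from the list of things; names that differ only in an ending like _2 or _b are one class to them, and where a whole thing is asked for, a point or a joint stands for the part that bears it (a point fixed in the world has none). Each returns a list of dicts, best first, with "conf" (0 to 1); they miss things now and then, are a little off and sometimes report something else, mostly with a low value. They report only what shows in the picture. A call takes as long as a camera call. They do not tell look-alikes from the thing itself.
- robot.trace(camera, target): "mask" (384x512 bool, what is visible of it) and "extent" ([centre column, centre row, width, height] in pixels, round what is visible of it).
- robot.mark_of(camera, target): "pixel" ([column, row] in pixels: a listed point, or the origin of a listed thing).
The state is a dict: "time": time; "joint_positions": joint angles; "joint_vel": joint speeds; "joint_efforts": joint torques, N m; "eef_pos": TCP position; "tool_rot": TCP orientation; "contact_force": force on the tool from outside, world axes, zero at the start; "torque": the same for the moment, N m; "opening": opening from 0.0 (shut) to 1.0 (fully open).
Only numpy, scipy, OpenCV 4.12 (cv2) and the standard library are available. Lean on these libraries where they do the work, as an engineer would, in place of code of your own. Each camera call takes 0.05 s, during which the arm holds its last target.

### The job

Put the memory cards away from the damp: stand the small closed tin inside the open canister base, then set the canister cover over it and twist the cover clockwise (seen from above) until it stops and is locked, with its ridges in line with those on the base. Leave the canister standing upright where it is on the desk and let go of it; leave the jar, the coaster and the stylus where they are.

Things in the scene. Friction and masses are not known exactly. Their poses are not given: they have to be found in the camera images.
- canister_base: Open lower part of a round, double-walled aluminium twist-lock canister, 79 mm diameter, 0.45 kg, loose, standing mouth up on the desk; it may slip or turn a little. Origin: centre of underside, z up. Flat shoulder at height 34 mm, where the cover's rim rests; inside it a neck, 61 mm outside, 55 mm inside diameter. Inner floor at 8 mm. Upright ridges outside at +x and -x (12 mm wide, 5 mm proud) mark the cover's locked place.
- base_mouth (a point): Centre of the base's mouth, on the neck's top edge, 54 mm above its underside; axes as the base's. The neck carries two opposite outward flanges (70 mm over both, height 46 to 51 mm, bevelled), each from 36 deg clockwise to 32 deg anticlockwise of +x or -x. A stop wall 12 deg wide closes the space under the clockwise end of each. Between them are two 112 deg gaps, seen from above.
- canister_cover: Cover of the canister: hollow aluminium shell, open side down on the desk, 79 mm outside, 73 mm inside diameter, roof 60 mm above the rim, 0.16 kg. Origin: centre of the lower rim, z up. Upright ridges outside at +x and -x (12 mm wide, 5 mm proud), in line with the bar on top. Inside, at +x and -x, two inward lugs 44 deg wide, 4 to 10 mm above the rim, 64 mm apart. On the base: 1.5 mm play all round.
- cover_bar (a point): Middle of the finger bar on the cover's roof, 75 mm above the cover's rim; axes as the cover's. The bar is 52 mm long (x), 12 mm thick (y), 26 mm tall (60 to 86 mm above the rim): hold and turn the cover by it.
- cover_lugs (a point): Point on the cover's axis at lug height, 7 mm above the rim; axes as the cover's. Lugs pass the base's gaps with the cover's x turned 58 to 118 deg anticlockwise (from above) from the base's x, about 70 is good, half a turn more is the same. Cover origin then sinks to 34 mm above the base's (over 45 if lugs ride on flanges). Turn clockwise to the stops: locked, x axes in line either way round.
- inner_tin: A small closed steel tin, a plain upright cylinder with a lid seam near the top, 48 mm diameter, 80 mm tall, 0.12 kg. Origin: centre of its underside; z up. It stands inside the canister base with 3.5 mm play all round and then stands out 34 mm above the base's neck; it just fits under the cover (4 mm to spare).
- glass_jar: Bystander: a glass jar with a metal lid, 68 mm diameter, 95 mm tall; origin centre of underside.
- coaster: Bystander: a flat round aluminium coaster, 96 mm diameter, 6 mm thick; origin centre of underside.
- stylus: Bystander: a plastic stylus, 140 mm long along its x, 9 mm thick, lying on the desk; origin underneath its middle.
- controller_dock: Bystander, fixed: a charging dock, 70 x 130 mm, with a pair of small grey controllers standing in it, 120 mm tall; origin centre of underside.
Things that resemble listed ones, but are neither listed nor needed, are in the scene too. What is shaped like the inner_tin but purple or turquoise is not meant.

How it is judged (in metres and radians):
On the way, in this order (a step that is already met when the one before it is completed fails the run):
1. the small tin stands on the floor of the canister base (z of inner_tin in the frame of canister_base below 0.0105 m and horizontal distance between inner_tin and canister_base below 0.006 m and angle between inner_tin's own z axis and vertical below 0.08 rad), for 0.2 s.
2. the cover is down on the shoulder of the base, over the tin (z of canister_cover in the frame of canister_base below 0.0375 m and horizontal distance between canister_cover and canister_base below 0.004 m and angle between canister_cover's own z axis and vertical below 0.08 rad), for 0.2 s.
At the end, for the whole second after the job is handed in: Tin on the base's inner floor (2.5 mm height, 6 mm centre); cover down on the shoulder (2.5 mm height, 4 mm centre) with its x axis within 0.17 rad of the base's, either way round; base upright on the desk within 50 mm of its start; all at rest and released (angle between the x axis of canister_cover and the x axis of canister_base, either way round below 0.17 rad and z of canister_cover in the frame of canister_base between 0.031 and 0.0365 m and horizontal distance between canister_cover and canister_base below 0.004 m and z of inner_tin in the frame of canister_base between 0.005 and 0.0105 m and horizontal distance between inner_tin and canister_base below 0.006 m and angle between canister_base's own z axis and vertical below 0.05 rad and height (world z) of canister_base below 0.005 m and distance of canister_base from where it was at the start of the episode below 0.05 m and linear speed of each of canister_cover, canister_base below 0.02 m/s); the robot touches nothing.
It fails at once if the jar, coaster or stylus is pushed more than 30 mm away (distance of any of glass_jar, coaster, stylus from where it was at the start of the episode above 0.03 m).
It fails at once if the canister base is tipped over or carried off (angle between canister_base's own z axis and vertical above 0.4 rad or height (world z) of canister_base above 0.04 m).
It also fails if it takes over 58 s, if anything falls off the work surface, if the arm or the gripper's body presses on something with over 40 N, if the wrist force passes 120 N, or if a joint passes its speed limit or range.

## Working session

There is one attempt and no reset: what is moved stays moved. The work goes in short steps, Python scripts to look and compute and a shell command to move; the robot and the scene stay as the last step left them, time stands still between calls to the robot, and variables do not carry over. Pictures are saved under pics/ and viewed, and the job is handed in when it is done.

```bash
ls; mkdir -p pics
python3 - <<'E'
from cell import robot
import cv2
print(robot.state())
for n in ["scene","top","wrist"]:
    im=robot.get_image(n); cv2.imwrite(f"pics/{n}0.png",im["pixels"]); print(n,im["camera_matrix"].tolist(),im["xyz"],im["orientation"])
E
```

```text
pics
{'time': 0.0, 'joint_positions': array([-1.24749856,  0.41797827, -0.01028222,  1.61413334,  0.00467023,
        1.1106954 , -0.05302345]), 'joint_vel': array([ 0.00170546,  0.00310406,  0.00153706,  0.00023577, -0.00103563,
        0.00162748,  0.00075181]), 'joint_efforts': array([-2.06845780e-04, -8.64448786e+01,  6.78965282e-01, -4.34915364e+01,
        1.89775194e-02,  6.99167198e-03,  6.44456895e-05]), 'eef_pos': array([222.87163804, 583.56241707, 230.67483514]), 'tool_rot': array([-0.40125625,  0.58274143,  0.40073808,  0.58207803]), 'contact_force': array([-0.45731796, -0.5512232 ,  0.49179911]), 'torque': array([-0.04142908, -0.02663866, -0.00352801]), 'opening': 0.9984062882985857}
scene [[449.5412944458767, 0.0, 251.77948384561046], [0.0, 449.5412944458767, 190.62741425996242], [0.0, 0.0, 1.0]] [1246.79731812  421.03382976  719.67201802] [ 0.45234524  0.78097935 -0.37130951 -0.21813822]
top [[452.6443536377519, 0.0, 253.62703099520317], [0.0, 452.6443536377519, 196.84349114338826], [0.0, 0.0, 1.0]] [ 433.74631469   24.54540773 1005.41121015] [-0.70060038  0.70995972 -0.04919673  0.05192294]
wrist [[297.285429690095, 0.0, 254.62883146896382], [0.0, 297.285429690095, 196.88690470545905], [0.0, 0.0, 1.0]] [144.80751968 614.40930378 372.67575096] [0.81240781 0.55953867 0.09269493 0.13534283]
```

View pics/scene0.png

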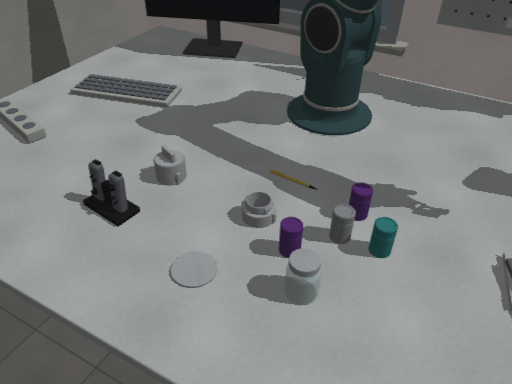

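View pics/top0.png

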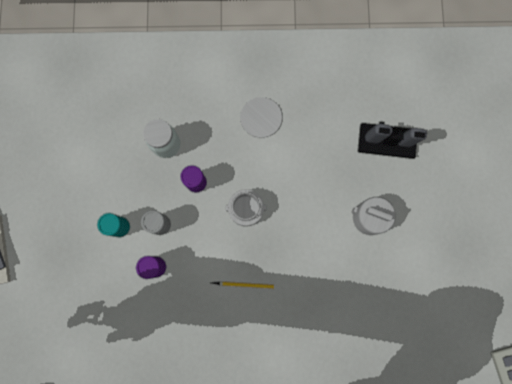

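View pics/wrist0.png

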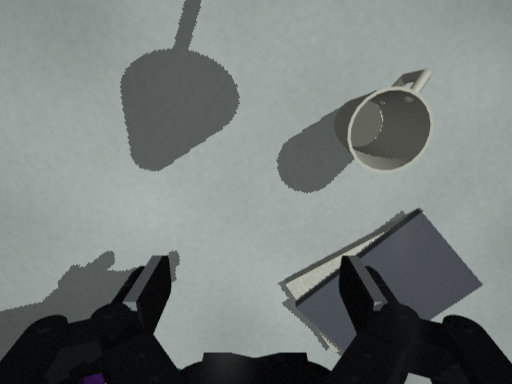

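The grey tin is at scene (342,224) and top (154,222). It could be mistaken for the purple cylinders at scene (290,238) and (361,202), the turquoise one at (383,237), or the jar at (303,277). The base is at scene (258,209) / top (245,207), and the cover is at scene (170,166) / top (377,215). The wrist picture shows only a mug and a book. The description points to the plain grey cylinder, so I'll check it in a close crop and measure.

```bash
cat > h.py <<'E'
import numpy as np, cv2
from cell import robot
from scipy.spatial.transform import Rotation as R
def cloud(im,mask=None):
    d=im["depth"]; K=im["camera_matrix"]
    v,u=np.nonzero((d>0)&(mask if mask is not None else True))
    z=d[v,u]; P=np.c_[(u-K[0,2])*z/K[0,0],(v-K[1,2])*z/K[1,1],z]
    return P@R.from_quat(im["orientation"]).as_matrix().T+im["xyz"], np.c_[u,v]
def ray(im,px):
    K=im["camera_matrix"]; r=np.array([(px[0]-K[0,2])/K[0,0],(px[1]-K[1,2])/K[1,1],1.])
    r=R.from_quat(im["orientation"]).as_matrix()@r
    return np.array(im["xyz"]),r/np.linalg.norm(r)
def onz(im,px,z):
    o,r=ray(im,px); return o+r*(z-o[2])/r[2]
def tri(rs):
    A=sum(np.eye(3)-np.outer(r,r) for o,r in rs); b=sum((np.eye(3)-np.outer(r,r))@o for o,r in rs)
    return np.linalg.solve(A,b)
def proj(im,p):
    q=R.from_quat(im["orientation"]).as_matrix().T@(np.asarray(p)-im["xyz"]); q=im["camera_matrix"]@q; return q[:2]/q[2]
def circ(p):
    A=np.c_[2*p,np.ones(len(p))]; s=np.linalg.lstsq(A,(p**2).sum(1),rcond=None)[0]
    return s[:2],np.sqrt(s[2]+s[:2]@s[:2])
E
python3 - <<'E'
from h import *
ims={}
for n in ["scene","top"]:
    ims[n]=im=robot.get_image(n)
    for t in ["inner_tin","canister_base","base_mouth","canister_cover","cover_bar","glass_jar","coaster","stylus"]:
        print(n,t,[(np.round(m["pixel"]).tolist(),round(float(m["conf"]),2)) for m in robot.mark_of(n,t)][:5])
        if t in("inner_tin","canister_base","canister_cover"):
            for m in robot.trace(n,t)[:4]:
                P,_=cloud(im,m["mask"]); h=np.percentile(P[:,2],97)
                print("   ",np.round(m["extent"]),round(float(m["conf"]),2),"top z",round(h,1),"med of top",np.round(np.median(P[P[:,2]>h-5],0),1))
crops=[]
for n,(u,v) in [("scene",(342,224)),("top",(154,222)),("top",(245,207)),("top",(377,215))]:
    c=ims[n]["pixels"][v-35:v+35,u-35:u+35]; crops.append(cv2.resize(c,(380,290) if 0 else (290,290),interpolation=cv2.INTER_CUBIC))
cv2.imwrite("pics/crop1.png",np.vstack([np.hstack(crops[:2]),np.hstack(crops[2:])]))
E
```

```text
scene inner_tin [([287.0, 252.0], 0.92), ([380.0, 252.0], 0.8), ([360.0, 212.0], 0.69), ([336.0, 236.0], 0.67)]
    [384. 239.  27.  43.] 0.88 top z 81.5 med of top [517.2 327.3  79.9]
    [361. 201.  27.  40.] 0.79 top z 81.6 med of top [430.5 246.1  80. ]
    [340. 225.  28.  37.] 0.74 top z 81.6 med of top [520.4 237.2  79.8]
    [167. 166.  35.  37.] 0.72 top z 86.5 med of top [ 532.3 -227.1   86.6]
scene canister_base [([259.0, 219.0], 0.69), ([171.0, 176.0], 0.51)]
    [259. 209.  34.  34.] 0.65 top z 54.8 med of top [558.   50.8  53.4]
scene base_mouth [([260.0, 197.0], 0.9)]
scene canister_cover [([167.0, 178.0], 0.69)]
    [168. 164.  32.  38.] 0.96 top z 86.5 med of top [ 532.3 -227.6   86.4]
scene cover_bar [([169.0, 156.0], 0.85)]
scene glass_jar [([304.0, 292.0], 0.96)]
scene coaster [([194.0, 270.0], 0.6)]
scene stylus [([294.0, 182.0], 0.57)]
top inner_tin [([196.0, 182.0], 0.85), ([122.0, 230.0], 0.78), ([157.0, 225.0], 0.63), ([151.0, 267.0], 0.62)]
    [116. 224.  32.  25.] 0.79 top z 80.8 med of top [515.1 326.7  78.1]
    [150. 266.  31.  21.] 0.74 top z 81.1 med of top [426.8 245.1  78.4]
    [156. 223.  26.  26.] 0.7 top z 81.2 med of top [519.7 236.8  78.3]
    [193. 181.  26.  28.] 0.59 top z 81.1 med of top [613.4 157.2  78.4]
top canister_base [([243.0, 206.0], 0.67)]
    [244. 206.  44.  37.] 0.56 top z 53.6 med of top [552.6  49.   51.7]
top base_mouth [([244.0, 209.0], 0.89), ([246.0, 207.0], 0.45)]
top canister_cover [([370.0, 217.0], 0.57)]
    [372. 217.  46.  33.] 0.78 top z 85.9 med of top [ 529.5 -230.2   84.6]
top cover_bar [([382.0, 214.0], 0.57)]
top glass_jar [([167.0, 145.0], 0.9)]
top coaster [([261.0, 119.0], 0.57)]
top stylus [([241.0, 284.0], 0.61)]
```

View pics/crop1.png

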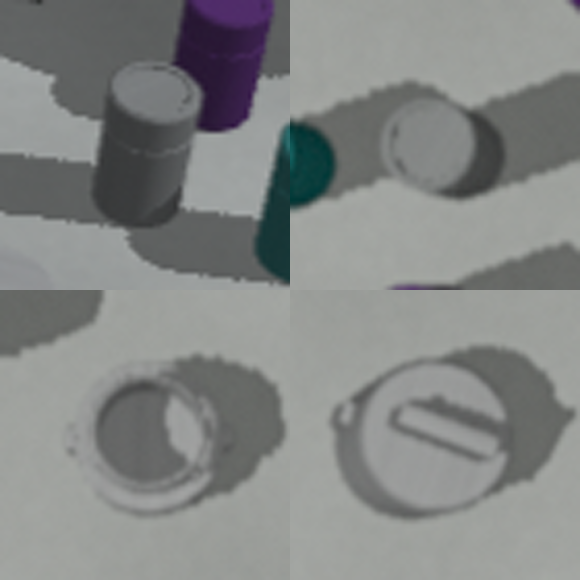

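The crop shows the plain grey tin with its lid seam, so that is the choice. Next I'll fit circles and angles.

```bash
cat > fit.py <<'E'
from h import *
def topcircle(n,t,near,zr,im=None):
    im=im or robot.get_image(n)
    P,_=cloud(im); m=(np.hypot(*(P[:,:2]-near).T)<60)&(P[:,2]>zr[0])&(P[:,2]<zr[1])
    p=P[m]; c,r=cv2.minEnclosingCircle(p[:,:2].astype(np.float32)); return p,c,r
E
python3 - <<'E'
from fit import *
for n in ["scene","top"]:
    im=robot.get_image(n)
    for t,near,zr in [("tin",(520,237),(74,90)),("neck",(553,50),(44,58)),("shoulder",(553,50),(30,40)),("roof",(532,-227),(55,66)),("bar",(532,-227),(78,95)),
       ("jar",(600,230),(85,105))]:
        p,c,r=topcircle(n,t,np.array(near),zr,im)
        if len(p)<5: print(n,t,len(p)); continue
        e=cv2.minAreaRect(p[:,:2].astype(np.float32))
        print(n,t,len(p),"enc",np.round(c,1),round(r,1),"mean",np.round(p.mean(0),1),"rect",np.round(e[0],1),np.round(e[1],1),round(e[2],1))
    # colour-free: base ridges pts at z 5..40 radius 40..47
    P,_=cloud(im)
    for nm,c0 in [("base",(553,50)),("cover",(531,-228))]:
        d=P[:,:2]-c0; r=np.hypot(*d.T); m=(r>41.5)&(r<50)&(P[:,2]>8)
        print(nm,"ridge",np.round(np.c_[np.degrees(np.arctan2(d[m,1],d[m,0])),r[m],P[m,2]]).astype(int).tolist()[:40])
s=robot.state(); print(R.from_quat(s["tool_rot"]).as_matrix().round(3))
w=robot.get_image("wrist"); print((R.from_quat(s["tool_rot"]).inv().apply(np.array(w["xyz"])-s["eef_pos"])).round(1))
E
```

```text
scene tin 295 enc [520.3 236.6] 24.5 mean [522.  237.4  79.5] rect [520.  236.5] [47.6 45.2] 22.5
scene neck 268 enc [551.   44.9] 35.3 mean [555.5  47.2  50.8] rect [552.8  45.4] [67.5 60.3] 60.6
scene shoulder 317 enc [554.   45.4] 44.0 mean [562.4  50.5  35. ] rect [555.7  47.6] [71.4 76.4] 35.2
scene roof 365 enc [ 530.6 -228.8] 40.5 mean [ 537.1 -224.4   60.6] rect [ 533.1 -227.2] [75.3 77.5] 44.7
scene bar 85 enc [ 527.2 -230.3] 26.8 mean [ 532.  -227.6   85.1] rect [ 529. -231.] [53.5 12.4] 66.9
scene jar 1
base ridge [[-94, 47, 34], [-92, 49, 31], [-83, 47, 34], [-86, 46, 32], [-85, 48, 30], [-77, 43, 36], [-88, 49, 24], [-74, 42, 35], [-84, 48, 24], [-69, 42, 35], [-85, 48, 20], [-83, 47, 18], [-84, 48, 14], [-84, 48, 11], [-50, 42, 35], [-45, 42, 32], [-46, 42, 28], [-38, 42, 33], [-44, 42, 26], [-48, 42, 21], [-47, 42, 18], [-30, 42, 28], [-47, 42, 15], [-36, 42, 22], [-49, 42, 10], [-39, 42, 14], [-37, 42, 8]]
cover ridge [[63, 42, 34], [70, 43, 32], [70, 42, 29], [74, 42, 24], [68, 42, 14], [67, 43, 11], [71, 42, 9]]
top tin 428 enc [520.5 236.9] 24.2 mean [520.1 236.6  
[... 646 characters left out ...]
], [-83, 43, 31], [-83, 45, 28], [-84, 47, 31], [-86, 43, 32], [-86, 45, 27], [-86, 47, 30], [-89, 43, 31], [-88, 45, 28], [-89, 47, 31], [-92, 43, 30], [-91, 45, 29], [-91, 47, 29], [-95, 43, 35], [-95, 45, 34], [-94, 47, 31], [-97, 43, 30], [-97, 45, 28], [-96, 47, 26], [-101, 43, 33], [-98, 45, 14], [-96, 48, 9], [-105, 42, 35], [-103, 44, 27], [-107, 42, 35], [-110, 43, 35], [-112, 43, 26], [-116, 42, 33], [-121, 42, 34]]
cover ridge [[64, 42, 26], [64, 42, 9], [66, 42, 20], [68, 42, 12], [-76, 42, 54], [75, 42, 18], [-94, 42, 55], [-97, 42, 57], [-112, 42, 55], [-129, 42, 54], [-145, 42, 54]]
[[ 0.    -0.934  0.357]
 [-0.     0.357  0.934]
 [-1.    -0.    -0.   ]]
[-141.9   83.9    0.8]
```

```bash
python3 -m handwheel '[[0.6,-4,-2.2,2,0,0,1],[1.2,-8,-4.4,5,0,0,1],[1.8,-12,-6.6,7,0,0,1],[2.4,-16,-8.8,10,0,0,1],[3,-20,-11,12,0,0,1],[3.6,-24,-13,14,0,0,1],[4.2,-28,-15.2,17,0,0,1],[4.8,-32,-17.4,19,0,0,1],[5.4,-36,-19.6,22,0,0,1],[6,-40.2,-21.8,24,0,0,1],[6,-40.2,-21.8,24,0,0,1],[6,-40.2,-21.8,24,0,0,1]]' 30
cat > look.py <<'E'
import sys
from h import *
n,out=sys.argv[1:3]
im=robot.get_image(n); cv2.imwrite("pics/"+out,im["pixels"])
s=robot.state(); M=R.from_quat(s["tool_rot"]).as_matrix()
print("t",s["time"],"tcp",s["eef_pos"].round(1),"q",s["joint_positions"].round(2),"op",round(s["opening"],3),"F",s["contact_force"].round(1),s["torque"].round(2)); print(M.round(3).tolist(), "zyaw",np.degrees(np.arctan2(M[1,2],M[0,2])).round(2))
E
python3 look.py wrist w1.png
```

```text
time: 3.0
eef_pos: [520.5, 237.1, 171.3]
tool_rot: [-0.271, 0.653, 0.271, 0.653]
contact_force: [-0.7, 0.8, 0.9]
opening: 1.003
t 3.05 tcp [520.3 237.7 171.3] q [-0.67  0.39  0.23  1.81 -0.11  0.95  0.4 ] op 0.999 F [-0.2  0.2  0.5] [-0.03 -0.02 -0.01]
[[-0.0, -0.709, 0.705], [0.0, 0.705, 0.709], [-1.0, 0.0, 0.0]] zyaw 45.17
```

View pics/w1.png

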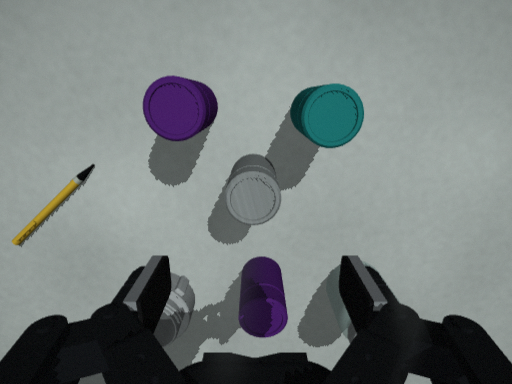

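The wrist view shows the grey tin at (253,197), with its top centred between the fingers. The purple tins are at (180,108) and (263,297), and the turquoise one is at (330,113). I'll measure the tin from the wrist.

Run:
```python
from fit import *
im=robot.get_image("wrist"); s=robot.state()
p,c,r=topcircle("wrist","tin",np.array((520,237)),(74,90),im)
print(len(p),np.round(c,1),round(r,1),p[:,2].mean(),np.median(p[:,2]))
print("px of tcp",proj(im,s["eef_pos"]).round(1),"pred tin top px",proj(im,[520.4,236.8,80]).round(1))
# triangulated top height: scene + wrist top-face centre via traced ellipse of colour
P,_=cloud(im); m=(np.hypot(*(P[:,:2]-c).T)<60); print("desk z",np.median(P[m&(P[:,2]<20)][:,2]))
p2,c2,_=topcircle("wrist","neck",np.array((553,46)),(44,58),im); print("neck",len(p2),np.round(c2,1))
```

```text
2441 [517.8 237.9] 24.2 78.0545064130538 77.98369331502062
px of tcp [253.6 258.7] pred tin top px [253.3 202.7]
desk z -0.8097897369530642
neck 378 [558.9  55.9]
```

```bash
python3 -m handwheel '[[3,0,-0.1,0,0,0,1],[6,0,-0.1,0,0,0,1],[9,0,-0.1,0,0,0,1],[11,0,-0.1,0,0,0,1],[12.1,0,-0.1,0,0,0,1],[12.1,0,-0.1,0,0,0,1],[12.1,0,-0.1,0,0,0,0.3],[12.1,0,-0.1,0,0,0,0.3],[12.1,0,-0.1,0,0,0,0.3],[12.1,0,-0.1,0,0,0,0.3],[12.1,0,-0.1,0,0,0,0.3]]' 30; python3 look.py scene s2.png; python3 look.py wrist w2.png
```

```text
time: 4.47
eef_pos: [519.9, 237.3, 51.3]
tool_rot: [-0.271, 0.652, 0.272, 0.653]
contact_force: [-1.0, -0.8, 7.5]
opening: 0.549
t 4.525 tcp [519.9 237.3  51.3] q [-0.64  0.56  0.2   1.88 -0.16  0.71  0.44] op 0.549 F [-1.3 -0.6  7.2] [-0.15  0.37 -0.02]
[[0.001, -0.709, 0.705], [0.001, 0.705, 0.709], [-1.0, 0.0, 0.001]] zyaw 45.19
t 4.575 tcp [519.9 237.3  51.2] q [-0.64  0.56  0.2   1.88 -0.16  0.71  0.44] op 0.552 F [-1.5 -1.1  7.6] [-0.18  0.37  0.01]
[[0.001, -0.709, 0.705], [0.001, 0.705, 0.709], [-1.0, 0.0, 0.001]] zyaw 45.19
```

View pics/w2.png

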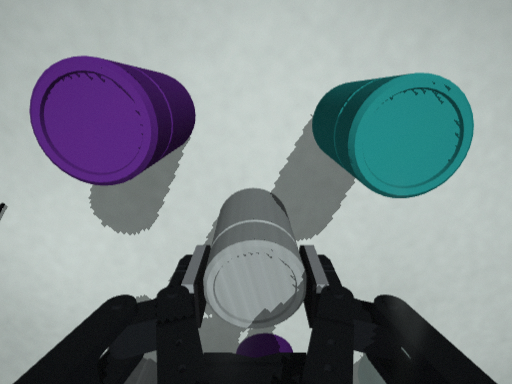

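View pics/s2.png

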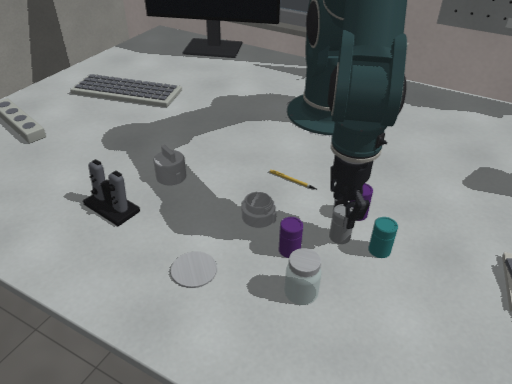

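```bash
python3 -m handwheel '[[-3,0,0,0,0,0,0.3],[-7,0,0,0,0,0,0.3],[-11,0,0,0,0,0,0.3],[-11,-3,-2,0,0,0,0.3],[-11,-6.2,-4.4,0,0,0,0.3],[-11,-9.4,-6.6,0,0,0,0.3],[-11,-9.4,-6.6,0,0,0,0.3]]' 30; python3 look.py wrist w3.png;  python3 look.py scene s3.png
```

```text
time: 5.45
eef_pos: [540.5, 120.9, 161.6]
tool_rot: [-0.27, 0.653, 0.27, 0.654]
contact_force: [0.1, 0.4, -1.0]
opening: 0.548
t 5.5 tcp [540.2 123.  161.5] q [-0.5   0.38  0.27  1.87 -0.13  0.91  0.62] op 0.55 F [ 0.6  1.  -1.7] [ 0.01 -0.02 -0.02]
[[0.001, -0.708, 0.706], [0.001, 0.706, 0.708], [-1.0, -0.0, 0.002]] zyaw 45.06
t 5.55 tcp [540.  124.3 161.4] q [-0.5   0.38  0.27  1.87 -0.13  0.91  0.62] op 0.547 F [ 0.2  1.  -0.4] [ 0.03 -0.01 -0.04]
[[0.001, -0.709, 0.705], [0.001, 0.705, 0.709], [-1.0, 0.0, 0.002]] zyaw 45.16
```

View pics/w3.png

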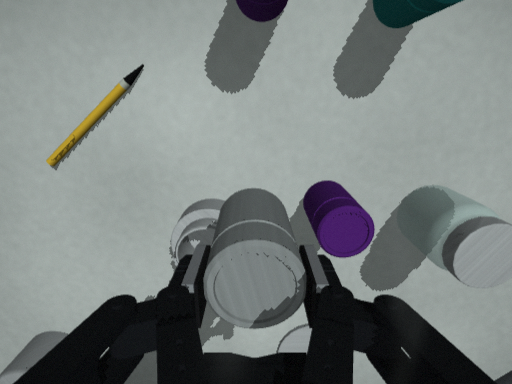

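View pics/s3.png

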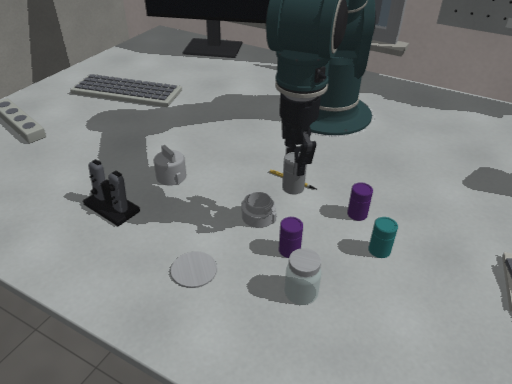

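The tin is held upright, and the base shows behind it in the wrist view at (205,230). I'll measure the tin's offset in the hand.

Run:
```python
from fit import *
s=robot.state(); T=s["eef_pos"]; M=R.from_quat(s["tool_rot"]).as_matrix()
im=robot.get_image("wrist"); s=robot.state(); print(s["eef_pos"],s["joint_vel"].round(3))
P,_=cloud(im); q=(P-s["eef_pos"])@M
m=(np.abs(q[:,1])<30)&(np.abs(q[:,2])<22.5)&(q[:,0]>-40)&(q[:,0]<-20); c,r=cv2.minEnclosingCircle(q[m][:,1:].astype(np.float32)); print("wrist tin in tool y,z",m.sum(),c,r, "x",np.median(q[m][:,0]))
for n in("scene","top"):
    im=robot.get_image(n); P,_=cloud(im); q=(P-s["eef_pos"])@M
    m=(np.abs(q[:,1])<40)&(np.abs(q[:,2])<22)&(q[:,0]>10)&(q[:,0]<50); g=q[m][:,1:]
    if len(g)>20:
        c,r=circ(g); print(n,"tin body",m.sum(),c,r,"bottom",np.percentile(q[m][:,0],98), "yrange",g[:,0].min(),g[:,0].max(),g[:,1].min(),g[:,1].max())
    p,c,r=topcircle(n,"neck",np.array((553,46)),(44,58),im); print(n,"neck",len(p),np.round(c,1),round(r,1))
```

```text
[539.85890845 124.91420823 161.3351746 ] [-0.011  0.002 -0.006 -0.001 -0.001 -0.    -0.   ]
wrist tin in tool y,z 7713 (1.1160444021224976, 0.28479623794555664) 24.500228881835938 x -26.984642305586302
scene tin body 246 [-0.12501514 -1.10839623] 23.63421478455267 bottom 48.38309583456496 yrange -24.830742979920473 20.50995215679107 -8.580320185573438 21.990147978599005
scene neck 278 [552.1  44.7] 36.1
top neck 219 [553.5  45.8] 34.8
```

```bash
python3 -m handwheel '[[0,-2.2,-1.6,0,0,0,0.3],[0,-4.4,-3.2,0,0,0,0.3],[1,-6.5,-4.7,0,0,0,0.3],[3,-6.5,-4.7,0,0,0,0.3],[4.8,-6.5,-4.7,0,0,0,0.3],[4.8,-6.5,-4.7,0,0,0,0.3],[4.8,-6.5,-4.7,0,0,0,0.3]]' 30; python3 look.py wrist w4.png;  python3 look.py scene s4.png; python3 look.py top t4.png
python3 - <<'E'
import cv2,numpy as np
a=[]
for f,(u,v) in (("scene",(258,195)),("top",(245,207))):
    im=cv2.imread(f"pics/{f[0]}4.png"); a.append(cv2.resize(im[v-50:v+50,u-50:u+50],(400,400),interpolation=cv2.INTER_CUBIC))
cv2.imwrite("pics/c4.png",np.hstack(a))
E
```

```text
time: 6.58
eef_pos: [553.1, 46.6, 113.5]
tool_rot: [-0.272, 0.652, 0.273, 0.653]
contact_force: [-0.5, -0.6, -0.6]
opening: 0.546
t 6.625 tcp [553.3  46.6 113.7] q [-0.36  0.45  0.28  1.9  -0.17  0.82  0.8 ] op 0.546 F [ 0.1  0.  -0.7] [ 0.04 -0.01  0.05]
[[0.002, -0.711, 0.703], [0.002, 0.703, 0.711], [-1.0, -0.0, 0.002]] zyaw 45.31
t 6.675 tcp [553.3  46.5 113.8] q [-0.36  0.45  0.28  1.9  -0.17  0.82  0.8 ] op 0.549 F [ 0.1 -0.  -1.1] [ 0.04 -0.02  0.04]
[[0.002, -0.711, 0.703], [0.002, 0.703, 0.711], [-1.0, -0.0, 0.002]] zyaw 45.3
t 6.725 tcp [553.3  46.4 113.8] q [-0.36  0.45  0.28  1.9  -0.17  0.82  0.8 ] op 0.547 F [-0.3 -0.1 -1.3] [0.02 0.02 0.  ]
[[0.002, -0.711, 0.703], [0.002, 0.703, 0.711], [-1.0, -0.0, 0.002]] zyaw 45.3
```

View pics/w4.png

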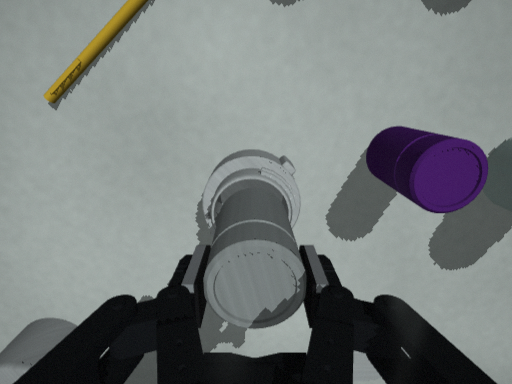

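View pics/c4.png

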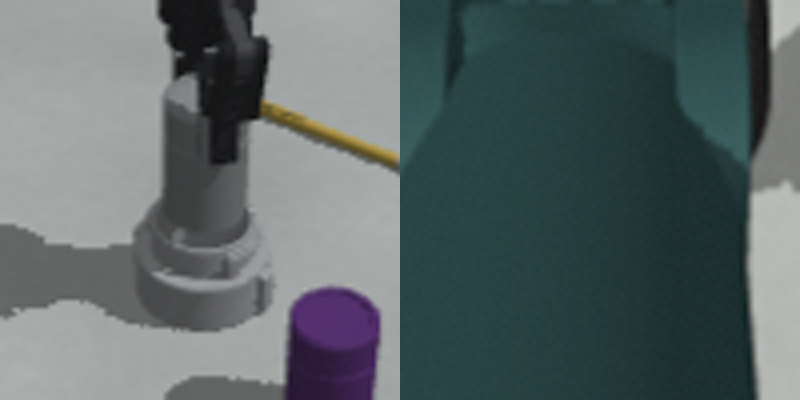

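Both views show the tin centred over the mouth. In the wrist view the base ridge is at (289,163). I'll measure the base once more from this view before going down.

```bash
cat > base.py <<'E'
from fit import *
from scipy.optimize import least_squares
def basefit(im,c0=(553.2,45.8)):
    P,_=cloud(im); c=np.array(c0,float)
    d=P[:,:2]-c; r=np.hypot(*d.T)
    m=(P[:,2]>6)&(P[:,2]<31)&(r>34)&(r<41.5); w=P[m][:,:2]
    f=least_squares(lambda x:np.hypot(*(w-x).T)-39.5,c,loss="soft_l1",f_scale=1.); c1=f.x
    d=P[:,:2]-c1; r=np.hypot(*d.T); k=(P[:,2]>10)&(P[:,2]<36)&(r>42)&(r<48)
    a=np.degrees(np.arctan2(d[k,1],d[k,0]))
    return m.sum(),c1,a,r[k]
E
python3 - <<'E'
from base import *
for n in("wrist","scene"):
    im=robot.get_image(n); N,c,a,r=basefit(im); print(n,N,c.round(1)); 
    h=np.histogram(a,bins=np.arange(-180,181,10)); print([(int(b),int(x)) for x,b in zip(*h) if x], "median hi", np.median(a[r>43.5]))
E
```

```text
wrist 157 [551.3  46.6]
[(-100, 9), (80, 21), (90, 59)] median hi 92.2844097308003
scene 247 [551.   44.8]
[(-100, 1), (-90, 7), (-80, 2), (0, 1), (10, 1), (20, 1), (30, 2), (40, 2), (80, 17), (90, 6)] median hi 85.82197100111797
```

```bash
python3 -m handwheel '[[0.8,0,-0.1,0,0,0,0.3],[1.6,0,-0.1,0,0,0,0.3],[2.4,0,-0.1,0,0,0,0.3],[3.2,0,-0.1,0,0,0,0.3],[4,0,-0.1,0,0,0,0.3],[4.7,0,-0.1,0,0,0,0.3],[5.1,0,-0.1,0,0,0,0.3],[5.2,0,-0.1,0,0,0,0.3]]' 30;python3 look.py wrist w5.png;  python3 look.py scene s5.png;python3 - <<'E'
import cv2,numpy as np
a=[]
for f,(u,v) in (("scene",(258,195)),("wrist",(255,230))):
    im=cv2.imread(f"pics/{f[0]}5.png"); k=50 if f=="scene" else 100;a.append(cv2.resize(im[v-k:v+k,u-k:u+k],(400,400),interpolation=cv2.INTER_CUBIC))
cv2.imwrite("pics/c5.png",np.hstack(a))
E
```

```text
time: 7.82
eef_pos: [552.5, 45.6, 61.4]
tool_rot: [-0.272, 0.652, 0.272, 0.653]
contact_force: [0.0, 0.1, -0.6]
opening: 0.548
t 7.875 tcp [552.5  45.6  61.4] q [-0.34  0.53  0.26  1.92 -0.2   0.71  0.83] op 0.545 F [-1.3 -0.3 -1.1] [ 0.04  0.03 -0.01]
[[0.001, -0.711, 0.704], [0.002, 0.704, 0.711], [-1.0, 0.0, 0.002]] zyaw 45.28
t 7.925 tcp [552.6  45.6  61.6] q [-0.34  0.53  0.26  1.92 -0.2   0.71  0.82] op 0.549 F [ 0.2 -0.1 -1.3] [ 0.05 -0.02 -0.  ]
[[0.002, -0.711, 0.704], [0.002, 0.704, 0.711], [-1.0, -0.0, 0.002]] zyaw 45.28
```

View pics/c5.png

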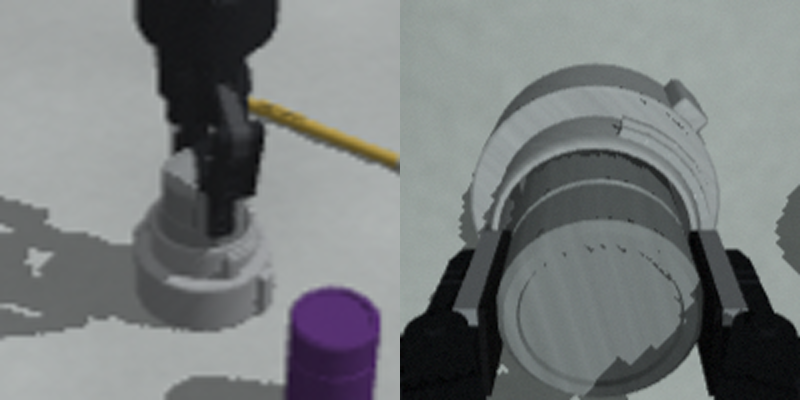

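The tin is inside the neck and nothing is pressing. I'll lower it the last bit.

```bash
python3 -m handwheel '[[0.1,0,0,0,0,0,0.3],[0.15,0,0,0,0,0,0.3],[0.15,0,0,0,0,0,0.3]]' 30
```

```text
time: 8.3
eef_pos: [552.6, 45.7, 60.2]
tool_rot: [-0.272, 0.652, 0.272, 0.653]
contact_force: [0.4, 0.2, -1.7]
opening: 0.547
```

```bash
python3 -m handwheel '[[0.1,0,0,0,0,0,0.3],[0.15,0,0,0,0,0,0.3],[0.15,0,0,0,0,0,0.3]]' 30
```

```text
time: 8.68
eef_pos: [552.9, 45.5, 59.2]
tool_rot: [-0.272, 0.652, 0.272, 0.654]
contact_force: [-3.4, -1.9, 10.4]
opening: 0.55
```

```bash
python3 -m handwheel '[[0,0,0,0,0,0,0.7],[0,0,0,0,0,0,0.8],[0,0,0,0,0,0,0.8],[-2,0,0,0,0,0,0.8],[-5,0,0,0,0,0,0.8],[-9,0,0,0,0,0,0.8],[-10,0,0,0,0,0,0.8]]' 30;python3 look.py wrist w6.png;  python3 look.py scene s6.png;python3 - <<'E'
import cv2,numpy as np
a=[]
for f,(u,v) in (("scene",(258,195)),("wrist",(255,230))):
    im=cv2.imread(f"pics/{f[0]}6.png"); k=50 if f=="scene" else 100;a.append(cv2.resize(im[v-k:v+k,u-k:u+k],(400,400),interpolation=cv2.INTER_CUBIC))
cv2.imwrite("pics/c6.png",np.hstack(a))
from base import *
for n in("wrist","scene"):
    im=robot.get_image(n); N,c,a,r=basefit(im); print(n,N,c.round(1)); 
    h=np.histogram(a,bins=np.arange(-180,181,10)); print([(int(b),int(x)) for x,b in zip(*h) if x], "median hi", np.median(a[r>43.5]))
    for t,zr in(("tin",(82,95)),("neck",(46,58))):
        p,c,r=topcircle(n,t,np.array((553,46)),zr,im); print(t,len(p),np.round(c,1),round(r,1), p[:,2].mean())
E
```

```text
time: 9.55
eef_pos: [553.6, 45.4, 161.4]
tool_rot: [-0.272, 0.651, 0.272, 0.655]
contact_force: [-0.4, -0.3, -0.5]
opening: 0.801
t 9.6 tcp [553.5  45.5 161.4] q [-0.38  0.38  0.3   1.87 -0.14  0.91  0.78] op 0.796 F [0.3 0.  2. ] [-0.01 -0.1  -0.04]
[[0.005, -0.71, 0.704], [0.002, 0.704, 0.71], [-1.0, -0.002, 0.005]] zyaw 45.27
t 9.65 tcp [553.   45.4 159.9] q [-0.38  0.38  0.3   1.87 -0.14  0.91  0.78] op 0.798 F [ 0.4 -0.2 -0.8] [ 0.    0.05 -0.07]
[[0.004, -0.71, 0.704], [0.002, 0.704, 0.71], [-1.0, -0.001, 0.004]] zyaw 45.28
wrist 96 [550.9  46.4]
[(-100, 14), (-90, 5), (80, 18), (90, 37)] median hi 91.11845291765006
tin 2825 [551.   46.2] 24.2 86.07584709017775
neck 968 [549.8  46.3] 35.1 51.07794527544871
scene 253 [551.1  44.7]
[(-100, 1), (-90, 7), (-80, 1), (10, 1), (20, 1), (80, 15), (90, 6)] median hi 85.28113373555468
tin 264 [553.8  44.5] 25.5 87.53913789753058
neck 208 [553.6  45.7] 34.8 52.44370969968831
```

View pics/c6.png

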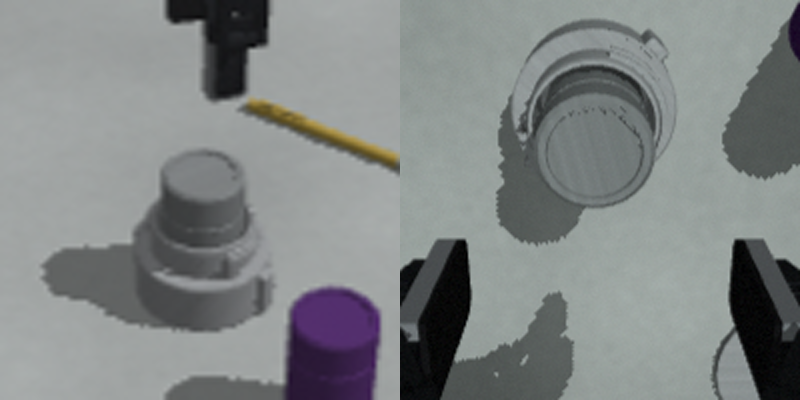

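The tin is seated: its top reads 87.5 mm in the scene view, against 88 expected. Next I'll move over the cover with the jaws across the bar.

```bash
python3 -m handwheel '[[0,-1.8,-2.1,7,0,0,0.8],[0,-3.6,-4.2,14,0,0,0.8],[0,-5.4,-6.4,21,0,0,0.8],[0,-7.2,-8.5,28,0,0,0.8],[0,-9,-10.6,35,0,0,0.8],[0,-10.8,-12.7,42,0,0,0.8],[0,-12.6,-14.8,49,0,0,0.8],[0,-14.4,-17,56,0,0,0.8],[0,-16.2,-19,62,0,0,0.8],[0,-17.7,-21.2,67,0,0,0.8],[0,-17.7,-21.2,67,0,0,0.8],[0,-17.7,-21.2,67,0,0,0.8]]' 30;python3 look.py wrist w7.png; python3 look.py top t7.png
python3 - <<'E'
from base import *
for n in("wrist","scene","top"):
    im=robot.get_image(n)
    for t,zr in(("bar",(76,95)),("roof",(54,66))):
        p,c,r=topcircle(n,t,np.array((530,-230)),zr,im)
        if len(p)<20: continue
        e=cv2.minAreaRect(p[:,:2].astype(np.float32)); print(n,t,len(p),np.round(c,1),round(r,1), "z",np.median(p[:,2]).round(1),"rect",np.round(e[0],1),np.round(e[1],1),round(e[2],1))
im=robot.get_image("scene");N,c,a,r=basefit(im); print(N,c)
im=robot.get_image("top")
for t,zr in(("tin",(82,95)),("neck",(44,56)),("sh",(30,40))):
    p,c,r=topcircle("top",t,np.array((553,46)),zr,im)
    if len(p)>10: e=cv2.minAreaRect(p[:,:2].astype(np.float32)); print(t,len(p),np.round(c,1),round(r,1),"rect",np.round(e[0],1),np.round(e[1],1),round(e[2],1))
E
```

```text
time: 11.25
eef_pos: [528.6, -229.4, 157.3]
tool_rot: [0.134, 0.694, -0.132, 0.695]
contact_force: [0.7, -0.2, -0.6]
opening: 0.798
t 11.3 tcp [ 528.8 -229.2  157.5] q [-0.12  0.48  0.62  1.82 -0.34  0.95  0.27] op 0.801 F [ 0.5 -0.1  0.1] [ 0.03  0.01 -0.04]
[[0.001, 0.369, 0.929], [0.002, 0.929, -0.369], [-1.0, 0.002, 0.0]] zyaw -21.65
t 11.35 tcp [ 528.9 -229.   157.6] q [-0.12  0.48  0.62  1.82 -0.34  0.95  0.27] op 0.799 F [-1.   0.4  0.6] [-0.02 -0.03 -0.01]
[[0.001, 0.369, 0.93], [0.002, 0.93, -0.369], [-1.0, 0.002, 0.0]] zyaw -21.64
wrist bar 956 [ 526.8 -229.2] 26.1 z 84.8 rect [ 527.4 -229.5] [51.6 11.7] 68.7
wrist roof 5094 [ 527.5 -229.9] 39.7 z 59.1 rect [ 527.8 -229.2] [78.1 78.8] 66.8
scene bar 90 [ 529.7 -229.9] 26.2 z 85.3 rect [ 529.8 -229.9] [52.2 13. ] 69.0
scene roof 376 [ 530.4 -230.2] 40.5 z 60.7 rect [ 531.2 -228.9] [75.2 77.5] 46.9
top bar 127 [ 528.3 -225.1] 21.8 z 84.4 rect [ 531.2 -226.1] [43.5 12.3] 69.1
top roof 728 [ 529.8 -229.8] 39.4 z 58.9 rect [ 530.  -226.5] [70.3 78.5] 88.2
253 [551.19468953  44.77900399]
tin 427 [553.7  45.3] 23.9 rect [553.8  45.2] [45.3 46. ] 89.2
neck 195 [553.5  45.8] 34.8 rect [552.5  46. ] [68.7 59.4] 87.5
sh 319 [552.2  46.4] 43.5 rect [553.2  45.2] [77.4 76.8] 44.4
```

View pics/w7.png

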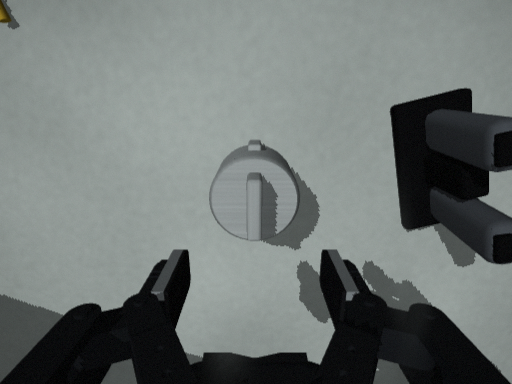

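View pics/t7.png

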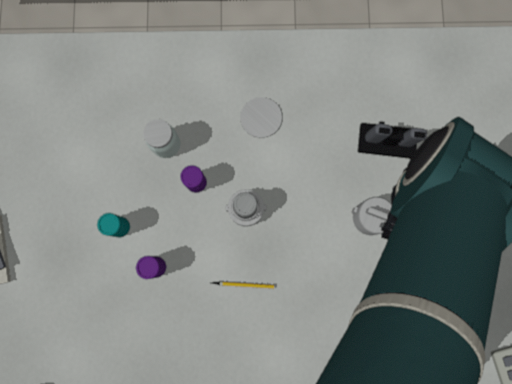

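The wrist view has the cover centred at (254,195), with the bar running up the image between the fingers. The bar's yaw is 68.8° and the pad axis is at 68.4°. The dock is on the right at (440,150), clear of the fingers. I'll descend and grip.

```bash
python3 -m handwheel '[[3,0,0.1,0,0,0,0.8],[6,-0.1,0.1,0,0,0,0.6],[8.5,-0.1,0.1,0,0,0,0.5],[9.3,-0.1,0.1,0,0,0,0.4],[9.3,-0.1,0.1,0,0,0,0.3],[9.3,-0.1,0.1,0,0,0,0.1],[9.3,-0.1,0.1,0,0,0,0],[9.3,-0.1,0.1,0,0,0,0],[9.3,-0.1,0.1,0,0,0,0],[9.3,-0.1,0.1,0,0,0,0]]' 60;python3 look.py wrist w8.png; python3 look.py scene s8.png
python3 - <<'E'
import cv2,numpy as np
a=[]
for f,(u,v) in (("scene",(170,160)),("wrist",(255,260))):
    im=cv2.imread(f"pics/{f[0]}8.png"); k=50 if f=="scene" else 120;a.append(cv2.resize(im[v-k:v+k,u-k:u+k],(400,400),interpolation=cv2.INTER_CUBIC))
cv2.imwrite("pics/c8.png",np.hstack(a))
E
```

```text
time: 12.85
eef_pos: [529.9, -230.7, 65.6]
tool_rot: [0.134, 0.694, -0.132, 0.695]
contact_force: [-1.9, 1.0, 7.5]
opening: 0.123
t 12.9 tcp [ 529.9 -230.7   65.6] q [-0.06  0.61  0.54  1.87 -0.43  0.78  0.34] op 0.122 F [-2.5  1.6  6.9] [ 0.31  0.46 -0.  ]
[[0.002, 0.369, 0.929], [0.002, 0.929, -0.369], [-1.0, 0.002, 0.001]] zyaw -21.68
t 12.95 tcp [ 529.9 -230.7   65.5] q [-0.06  0.61  0.54  1.87 -0.43  0.78  0.34] op 0.122 F [-2.6  1.7  7.8] [ 0.31  0.41 -0.  ]
[[0.002, 0.37, 0.929], [0.002, 0.929, -0.37], [-1.0, 0.002, 0.001]] zyaw -21.69
```

View pics/c8.png

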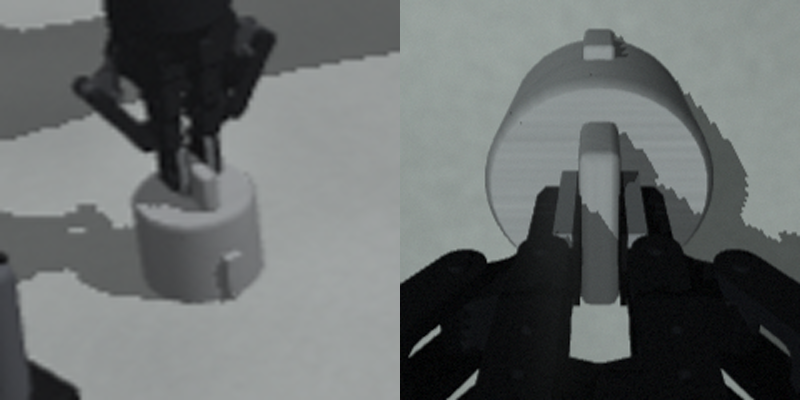

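The bar is gripped at opening 0.122. I'll lift and check how the cover sits in the hand.

```bash
python3 -m handwheel '[[-2,0,0,0,0,0,0],[-5,0,0,0,0,0,0],[-8,0,0,0,0,0,0],[-11,0,0,0,0,0,0],[-12,0,0,0,0,0,0],[-12,0,0,0,0,0,0]]' 60
cat > cov.py <<'E'
from fit import *
def cov(n):
    im=robot.get_image(n); s=robot.state(); M=R.from_quat(s["tool_rot"]).as_matrix(); T=s["eef_pos"]
    P,_=cloud(im); q=(P-T)@M   # x down
    m=(np.abs(q[:,1])<50)&(np.abs(q[:,2])<50)
    b=m&(q[:,0]>-24)&(q[:,0]<-17)&(np.abs(q[:,1])<35)&(np.abs(q[:,2])<9)
    rf=m&(q[:,0]>2)&(q[:,0]<10); body=m&(q[:,0]>12)&(q[:,0]<62)
    print(n,"T",T.round(1),"roof pts",rf.sum(), "x",np.median(q[rf][:,0]).round(1) if rf.any() else None,"body",body.sum())
    if rf.sum()>50:
        c,r=cv2.minEnclosingCircle(q[rf][:,1:].astype(np.float32)); print("  roof encl (tool y,z)",np.round(c,1),round(r,1))
    if body.sum()>50:
        from scipy.optimize import least_squares
        w=q[body][:,1:]; w=w[np.hypot(*w.T)<42]; f=least_squares(lambda x:np.hypot(*(w-x).T)-39.5,[0,0],loss="soft_l1"); print("  body axis (tool y,z)",f.x.round(1),"rim x 99%",np.percentile(q[body][:,0],99).round(1))
        A=q[body]; k=np.hypot(*(A[:,1:]-f.x).T)>42.5
        if k.sum(): print("  ridge ang from tool y",np.round(np.degrees(np.arctan2(A[k,2]-f.x[1],A[k,1]-f.x[0])).tolist()).astype(int).tolist()[:30])
E
python3 -c "
from cov import *
[cov(n) for n in('wrist','scene','top')]"; python3 look.py scene s9.png
```

```text
time: 13.7
eef_pos: [529.7, -230.8, 186.1]
tool_rot: [0.134, 0.693, -0.132, 0.696]
contact_force: [0.1, -1.1, -1.6]
opening: 0.125
wrist T [ 529.4 -230.7  185.3] roof pts 7711 x 5.6 body 1897
  roof encl (tool y,z) [-0.1 -0.4] 39.7
  body axis (tool y,z) [-0.4 -0.5] rim x 99% 60.9
  ridge ang from tool y [-5, -4, -3, -3, -2, -1, 0, 1, 2, 3, 4, 5, 5, -7, -6, -5, -4, -3, -3, -2, -1, 0, 1, 2, 3, 4, 4, 5, 6, -7]
scene T [ 529.2 -230.6  184.8] roof pts 329 x 4.2 body 590
  roof encl (tool y,z) [1.3 2.2] 39.1
  body axis (tool y,z) [-1.5  0.4] rim x 99% 61.2
  ridge ang from tool y [26, -3, -3, 53, 19, 3, -1, -3, 61, 6, 4, 0, -2, 8, 4, 3, -3, -7, 32, 26, 7, 6, -2, 8, 5, 1, -3, -5, 9, 5]
top T [ 529.2 -230.6  184.6] roof pts 529 x 6.5 body 295
  roof encl (tool y,z) [1.  0.9] 38.9
  body axis (tool y,z) [-0.1  1.6] rim x 99% 61.2
  ridge ang from tool y [6, 7, 4, 4, 4, 2, 1, 1, 3, 1, -1, -3, -1, -3, -4, -4, -2, -4, -6, -6, -6, -5, -7, -7, -8, -8, -8]
t 13.9 tcp [ 529.2 -230.7  184.6] q [-0.13  0.44  0.64  1.8  -0.31  1.    0.25] op 0.123 F [ 0.2 -0.2 -1. ] [-0.04 -0.02  0.  ]
[[0.001, 0.37, 0.929], [0.002, 0.929, -0.37], [-1.0, 0.002, -0.0]] zyaw -21.69
```

View pics/s9.png

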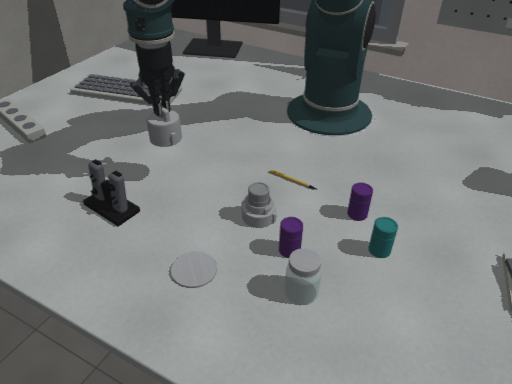

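```bash
python3 -m handwheel '[[0,2.2,-0.7,-8,0,0,0],[0,4.8,-1.4,-17,0,0,0],[0,7.4,-2.2,-26,0,0,0],[0,10,-3,-35,0,0,0],[0,12.6,-3.8,-44,0,0,0],[0,15.2,-4.6,-53,0,0,0],[0,17.8,-5.4,-62,0,0,0],[0,20.4,-6.1,-71,0,0,0],[0,23,-6.9,-80,0,0,0],[0,25.2,-7.6,-89,0,0,0],[0,26.5,-8,-95,0,0,0],[0,26.5,-8,-95,0,0,0]]' 60; python3 -c "
from cov import *
[cov(n) for n in('wrist','scene','top')]"; python3 look.py scene s10.png; python3 look.py wrist w10.png
```

```text
time: 15.4
eef_pos: [552.5, 45.8, 184.5]
tool_rot: [-0.422, 0.567, 0.423, 0.567]
contact_force: [-0.5, -0.1, -1.5]
opening: 0.126
wrist T [552.5  44.8 184.6] roof pts 7511 x 6.5 body 1925
  roof encl (tool y,z) [0.  1.4] 39.3
  body axis (tool y,z) [-0.4  1.4] rim x 99% 60.8
  ridge ang from tool y [-5, -5, -4, -3, -2, -1, 0, 1, 2, 2, 3, 4, 5, -7, -6, -5, -5, -4, -3, -2, -1, 0, 1, 2, 2, 3, 4, 5, 6, -7]
scene T [552.6  44.3 184.7] roof pts 447 x 4.9 body 688
  roof encl (tool y,z) [-3.3  1.7] 39.3
  body axis (tool y,z) [-1.3 -0.2] rim x 99% 61.6
  ridge ang from tool y [108, 126, -178, -177, 178, 176, -178, 179, 174, 173, -179, 179, 176, 172, -177, -179, 174, 170, -178, 178, 175, 173, 139, -177, 176, 173, 171, -178, 177, 175]
top T [552.6  44.1 184.8] roof pts 0 x None body 0
t 15.6 tcp [552.7  44.1 185. ] q [-0.31  0.35  0.22  1.84 -0.09  0.96  1.22] op 0.125 F [ 0.3  1.4 -1.8] [-0.04  0.04  0.03]
[[0.0, -0.957, 0.29], [0.002, 0.29, 0.957], [-1.0, 0.0, 0.002]] zyaw 73.14
t 15.65 tcp [552.7  44.3 185. ] q [-0.31  0.35  0.22  1.84 -0.09  0.96  1.22] op 0.121 F [-0.1 -0.1 -1.5] [0.04 0.02 0.02]
[[0.001, -0.957, 0.29], [0.002, 0.29, 0.957], [-1.0, -0.0, 0.002]] zyaw 73.17
```

View pics/s10.png

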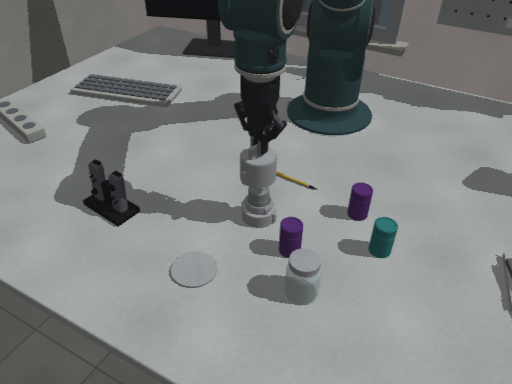

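View pics/w10.png

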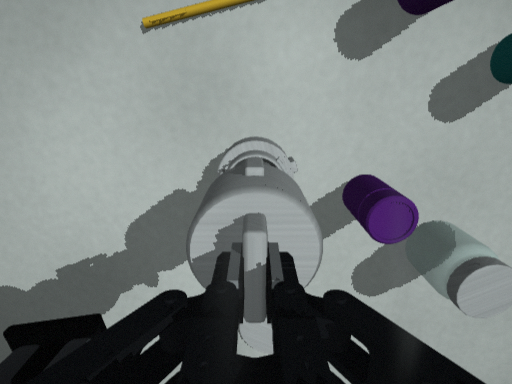

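```bash
python3 -m handwheel '[[0,-0.05,0.15,0,0,0,0],[1.5,-0.05,0.15,0,0,0,0],[3,-0.05,0.15,0,0,0,0],[4.5,-0.05,0.15,0,0,0,0],[5.6,-0.05,0.15,0,0,0,0],[5.8,-0.05,0.15,0,0,0,0],[5.8,-0.05,0.15,0,0,0,0],[5.8,-0.05,0.15,0,0,0,0]]' 60;  python3 look.py scene s11.png; python3 look.py wrist w11.png
python3 - <<'E'
import cv2,numpy as np
a=[]
for f,(u,v) in (("scene",(258,190)),("wrist",(255,200))):
    im=cv2.imread(f"pics/{f[0]}11.png"); k=50 if f=="scene" else 100;a.append(cv2.resize(im[v-k:v+k,u-k:u+k],(400,400),interpolation=cv2.INTER_CUBIC))
cv2.imwrite("pics/c11.png",np.hstack(a))
from h import *
im=robot.get_image("scene"); P,uv=cloud(im); T=robot.state()["eef_pos"]; print(T)
# silhouette columns across bands, projected lateral coordinate at known depth
def lat(lo,hi,c,name):
    d=P[:,:2]-c; m=(np.hypot(*d.T)<45)&(P[:,2]>lo)&(P[:,2]<hi)
    v=np.array(c)-im["xyz"][:2]; v/=np.linalg.norm(v); l=np.array([-v[1],v[0]]); x=d[m]@l
    print(name,m.sum(),"lat range",np.percentile(x,[0,1,99,100]).round(1), "l",l.round(2), "front",(d[m]@v).min().round(1))
lat(5,28,(553.4,45.6),"base"); lat(72,118,(553.4,45.6),"cover")
E
```

```text
time: 16.65
eef_pos: [553.9, 45.7, 127.5]
tool_rot: [-0.421, 0.567, 0.422, 0.569]
contact_force: [0.2, 0.4, -1.4]
opening: 0.124
t 16.7 tcp [553.9  45.7 127.5] q [-0.3   0.42  0.21  1.89 -0.12  0.84  1.24] op 0.123 F [ 0.   0.7 -2.5] [-0.03 -0.02  0.  ]
[[0.001, -0.957, 0.29], [0.002, 0.29, 0.957], [-1.0, -0.001, 0.002]] zyaw 73.17
t 16.75 tcp [553.8  45.7 127.4] q [-0.3   0.42  0.21  1.89 -0.12  0.84  1.24] op 0.123 F [-0.5 -0.6 -1.9] [ 0.01 -0.03  0.05]
[[0.001, -0.957, 0.29], [0.002, 0.29, 0.957], [-1.0, -0.001, 0.002]] zyaw 73.17
[553.80991785  45.70600359 127.3761711 ]
base 253 lat range [-40.3 -39.9  40.3  40.4] l [ 0.48 -0.88] front -39.6
cover 545 lat range [-37.5 -36.7  40.6  40.9] l [ 0.48 -0.88] front -42.5
```

View pics/c11.png

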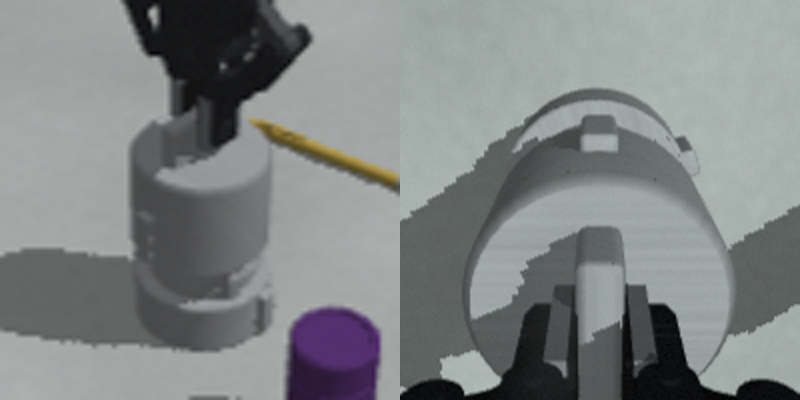

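The crop shows the cover just above the flanges, roughly centred, with maybe 1–2 mm of offset toward the left. I'll check the relative offset within single cameras.

Run:
```python
from h import *
from scipy.optimize import least_squares
for n in("wrist","scene"):
    im=robot.get_image(n); s=robot.state(); M=R.from_quat(s["tool_rot"]).as_matrix(); T=s["eef_pos"]
    P,uv=cloud(im)
    d=np.hypot(*(P[:,:2]-[553.4,45.6]).T)
    # silhouettes vs background: mask of object pixels by height, edge fit by projecting model
    K=im["camera_matrix"]
    def sil(lo,hi,c):  # project model cylinder hull
        a=np.linspace(0,2*np.pi,120); pts=np.array([[c[0]+39.5*np.cos(t),c[1]+39.5*np.sin(t),z] for z in(lo,hi) for t in a])
        uvp=np.array([proj(im,p) for p in pts]).astype(np.float32); return cv2.convexHull(uvp)[:,0]
    for name,lo,hi,band in(("base",0,34,(4,32)),("cover",61.8,121.8,(66,117))):
        m=(d<43.5)&(P[:,2]>band[0])&(P[:,2]<band[1]); px=uv[m]
        # cost: signed distance: boundary pixels of observed band vs hull: use all object pixels near hull edges left/right
        rows=np.unique(px[:,1]); L=[];Rr=[]
        for r in rows:
            x=px[px[:,1]==r,0]
            if len(x)>8: L.append((x.min()-.5,r));Rr.append((x.max()+.5,r))
        L=np.array(L);Rr=np.array(Rr)
        def res(c):
            h=sil(lo,hi,c).astype(np.float32).reshape(-1,1,2)
            return np.array([cv2.pointPolygonTest(h,(float(x),float(y)),True) for x,y in np.vstack([L,Rr])])
        f=least_squares(res,[553.4,45.6],loss="soft_l1",f_scale=.5,diff_step=1e-3); J=f.jac; 
        w,V=np.linalg.eigh(J.T@J)
        print(n,name,len(L),f.x.round(1),"rms px",np.sqrt((f.fun**2).mean()).round(2),"eig",w.round(2),V[:,1].round(2))
```

```text
wrist base 16 [550.9  45.9] rms px 0.2 eig [11.54 21.22] [-0.96  0.27]
wrist cover 46 [555.1  45.8] rms px 1.4 eig [43.02 60.15] [0.39 0.92]
scene base 13 [548.2  43.8] rms px 0.64 eig [0.45 1.69] [-0.56  0.83]
scene cover 22 [551.1  41.8] rms px 0.76 eig [0.46 4.19] [-0.44  0.9 ]
```

```bash
python3 -m handwheel '[[0.3,0.05,0.05,0,0,0,0],[0.6,0.05,0.05,0,0,0,0],[0.9,0.05,0.05,0,0,0,0],[1.1,0.05,0.05,0,0,0,0],[1.3,0.05,0.05,0,0,0,0]]' 60
```

```text
time: 17.52
eef_pos: [553.6, 46.3, 114.5]
tool_rot: [-0.421, 0.567, 0.422, 0.569]
contact_force: [-3.7, 0.2, 1.7]
opening: 0.127
```

```bash
python3 -m handwheel '[[0.2,0,0,0,0,0,0],[0.4,0,0,0,0,0,0]]' 60
```

```text
time: 17.77
eef_pos: [554.2, 46.2, 111.0]
tool_rot: [-0.421, 0.567, 0.421, 0.569]
contact_force: [-4.9, -0.7, 3.1]
opening: 0.125
```

There's about 5 N of side load in −x, so I'll ease 1 mm that way and continue down.

```bash
python3 -m handwheel '[[0,0.1,-0.03,0,0,0,0],[0.2,0.1,-0.03,0,0,0,0],[0.4,0.1,-0.03,0,0,0,0]]' 60
```

```text
time: 18.15
eef_pos: [553.1, 46.2, 106.8]
tool_rot: [-0.421, 0.567, 0.421, 0.569]
contact_force: [-0.3, -0.7, -2.1]
opening: 0.124
```

Nothing is touching now, and the rim is at about 41 mm, so the lugs have passed into the gaps. I'll carry on down to the shoulder.

```bash
python3 -m handwheel '[[0.25,0,0,0,0,0,0],[0.5,0,0,0,0,0,0],[0.65,0,0,0,0,0,0],[0.65,0,0,0,0,0,0]]' 60
```

```text
time: 18.65
eef_pos: [553.1, 46.2, 100.2]
tool_rot: [-0.421, 0.567, 0.421, 0.569]
contact_force: [-0.1, -0.3, -1.0]
opening: 0.126
```

```bash
python3 -m handwheel '[[0.05,0,0,0,0,0,0],[0.1,0,0,0,0,0,0],[0.1,0,0,0,0,0,0]]' 60; python3 look.py scene s12.png
```

```text
time: 19.02
eef_pos: [553.3, 46.2, 99.8]
tool_rot: [-0.421, 0.567, 0.421, 0.569]
contact_force: [-3.4, 0.3, 8.7]
opening: 0.122
t 19.075 tcp [553.2  46.2  99.8] q [-0.3   0.46  0.2   1.9  -0.13  0.78  1.25] op 0.124 F [-3.8  0.1  8.4] [ 0.    0.84 -0.06]
[[0.003, -0.957, 0.29], [0.002, 0.29, 0.957], [-1.0, -0.002, 0.003]] zyaw 73.16
```

It's seated on the shoulder: contact at rim ≈ 34 mm with about 10 N. Now I'll twist clockwise, first 56°.

```bash
python3 -m handwheel '[[0,0,0,0,0,0,0],[0,0,0,7,0,0,0],[0,0,0,14,0,0,0],[0,0,0,21,0,0,0],[0,0,0,28,0,0,0],[0,0,0,35,0,0,0],[0,0,0,42,0,0,0],[0,0,0,49,0,0,0],[0,0,0,56,0,0,0],[0,0,0,56,0,0,0]]' 60; python3 look.py scene s13.png; python3 look.py wrist w13.png
python3 - <<'E'
import cv2,numpy as np
a=[]
for f,(u,v) in (("scene",(258,190)),("wrist",(255,200))):
    im=cv2.imread(f"pics/{f[0]}13.png"); k=50 if f=="scene" else 100;a.append(cv2.resize(im[v-k:v+k,u-k:u+k],(400,400),interpolation=cv2.INTER_CUBIC))
cv2.imwrite("pics/c13.png",np.hstack(a))
E
```

```text
time: 20.32
eef_pos: [553.4, 46.4, 99.9]
tool_rot: [-0.105, 0.698, 0.106, 0.7]
contact_force: [-0.4, 0.0, 2.9]
opening: 0.127
t 20.375 tcp [553.3  46.3  99.9] q [-0.48  0.49  0.43  1.91 -0.28  0.8   0.41] op 0.124 F [-0.6  0.   2.1] [-0.21  0.12 -0.01]
[[0.003, -0.298, 0.955], [0.002, 0.955, 0.298], [-1.0, 0.001, 0.003]] zyaw 17.33
t 20.425 tcp [553.3  46.3  99.8] q [-0.48  0.49  0.43  1.91 -0.28  0.8   0.41] op 0.122 F [0.4 0.4 2.1] [-0.14 -0.01  0.02]
[[0.003, -0.298, 0.955], [0.002, 0.955, 0.298], [-1.0, 0.001, 0.003]] zyaw 17.34
```

View pics/c13.png

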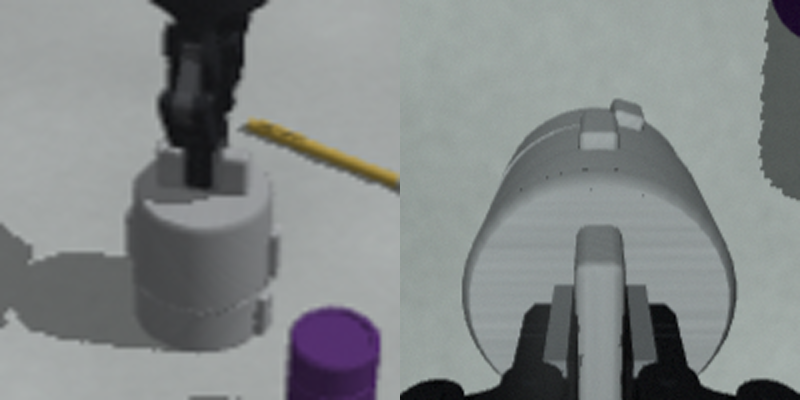

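The cover is flush on the base. In the wrist crop its ridge at (598,130) is still one ridge-width short of the base's at (628,112). I'll keep turning and watch the torque.

```bash
python3 -m handwheel '[[0,0,0,5,0,0,0],[0,0,0,10,0,0,0],[0,0,0,14,0,0,0],[0,0,0,16,0,0,0],[0,0,0,16,0,0,0]]' 60; python3 look.py scene s14.png; python3 look.py wrist w14.png
python3 - <<'E'
import cv2,numpy as np
a=[]
for f,(u,v) in (("scene",(258,190)),("wrist",(255,200))):
    im=cv2.imread(f"pics/{f[0]}14.png"); k=50 if f=="scene" else 100;a.append(cv2.resize(im[v-k:v+k,u-k:u+k],(400,400),interpolation=cv2.INTER_CUBIC))
cv2.imwrite("pics/c14.png",np.hstack(a))
E
```

```text
time: 21.05
eef_pos: [553.5, 46.3, 99.9]
tool_rot: [-0.008, 0.706, 0.01, 0.708]
contact_force: [0.1, 0.6, 1.5]
opening: 0.119
t 21.1 tcp [553.4  46.3  99.9] q [-0.53  0.5   0.5   1.91 -0.33  0.8   0.17] op 0.119 F [ 1.1 -0.   1.7] [-0.17 -0.22  0.02]
[[0.003, -0.025, 1.0], [0.002, 1.0, 0.025], [-1.0, 0.002, 0.003]] zyaw 1.45
t 21.15 tcp [553.4  46.3  99.9] q [-0.53  0.5   0.5   1.91 -0.33  0.8   0.17] op 0.122 F [0.7 0.5 1.7] [-0.18 -0.24  0.06]
[[0.003, -0.025, 1.0], [0.002, 1.0, 0.025], [-1.0, 0.002, 0.003]] zyaw 1.44
```

View pics/c14.png

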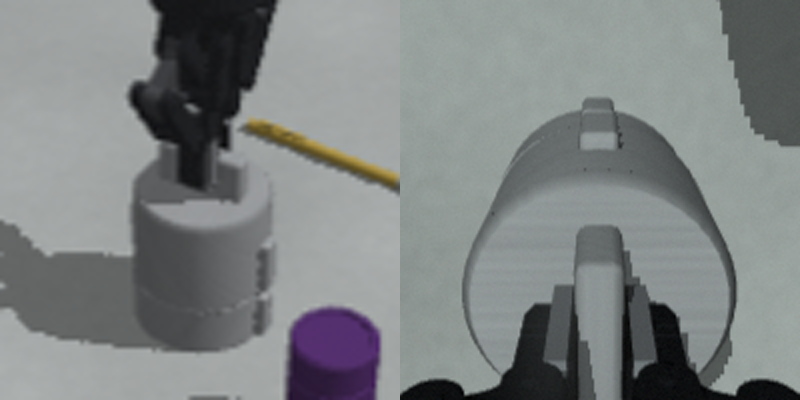

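The ridges line up. I'll turn a little further to be sure it reaches the stop.

```bash
python3 -m handwheel '[[0,0,0,2,0,0,0],[0,0,0,4,0,0,0],[0,0,0,6,0,0,0],[0,0,0,6,0,0,0]]' 60; python3 look.py scene s15.png; python3 look.py wrist w15.png
python3 - <<'E'
import cv2,numpy as np
a=[]
for f,(u,v) in (("scene",(258,190)),("wrist",(255,160))):
    im=cv2.imread(f"pics/{f[0]}15.png"); k=50;a.append(cv2.resize(im[v-k:v+k,u-k:u+k],(400,400),interpolation=cv2.INTER_CUBIC))
cv2.imwrite("pics/c15.png",np.hstack(a))
E
```

```text
time: 21.65
eef_pos: [553.4, 46.3, 99.9]
tool_rot: [0.029, 0.706, -0.028, 0.708]
contact_force: [0.6, 1.1, 2.7]
opening: 0.127
t 21.7 tcp [553.3  46.3  99.9] q [-0.55  0.51  0.52  1.91 -0.35  0.81  0.08] op 0.119 F [-0.4  0.4  1.9] [-0.17  0.03  0.02]
[[0.003, 0.079, 0.997], [0.002, 0.997, -0.079], [-1.0, 0.002, 0.003]] zyaw -4.56
t 21.75 tcp [553.4  46.4  99.9] q [-0.55  0.51  0.52  1.91 -0.35  0.81  0.08] op 0.124 F [-0.   0.8  2.1] [-0.15  0.07 -0.04]
[[0.003, 0.079, 0.997], [0.002, 0.997, -0.079], [-1.0, 0.002, 0.003]] zyaw -4.54
```

View pics/c15.png

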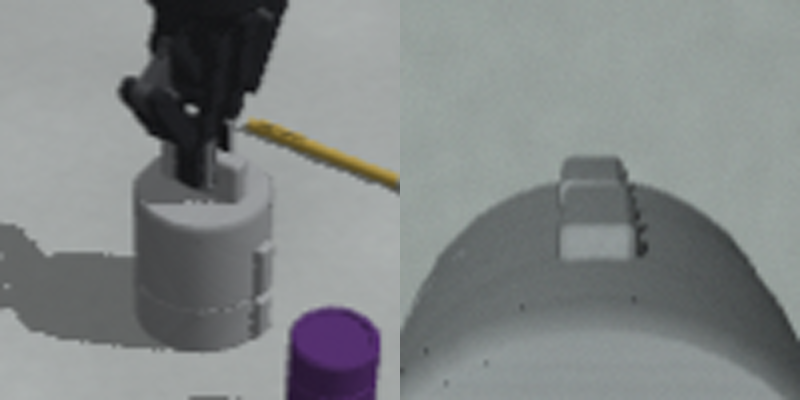

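The ridges stay in line after another 6°, so the base now turns with the cover: it's at the stop. I'll release and retreat.

```bash
python3 -m handwheel '[[0,0,0,0,0,0,0.2],[0,0,0,0,0,0,0.4],[0,0,0,0,0,0,0.4],[-1,0,0,0,0,0,0.5],[-4,0,0,0,0,0,0.5],[-8,0,0,0,0,0,0.5],[-12,0,0,0,0,0,0.5],[-14,0,0,0,0,0,0.5],[-14,0,0,0,0,0,0.5]]' 30; python3 look.py scene s16.png; python3 look.py wrist w16.png
python3 - <<'E'
import cv2,numpy as np
a=[]
for f,(u,v) in (("scene",(258,190)),("wrist",(255,200))):
    im=cv2.imread(f"pics/{f[0]}16.png"); k=50 if f=="scene" else 75;a.append(cv2.resize(im[v-k:v+k,u-k:u+k],(400,400),interpolation=cv2.INTER_CUBIC))
cv2.imwrite("pics/c16.png",np.hstack(a))
from base import *
for n in("wrist","scene"):
    im=robot.get_image(n); P,_=cloud(im)
    for t,zr in(("bar",(110,130)),("roof",(88,100))):
        p,c,r=topcircle(n,t,np.array((553,46)),zr,im); e=cv2.minAreaRect(p[:,:2].astype(np.float32)); print(n,t,len(p),np.round(c,1),round(r,1),"z",np.median(p[:,2]).round(1),"rect",np.round(e[1],1),round(e[2],1))
    c0=np.array((550.9,46.2) if n=="wrist" else (553.4,46.0)); d=P[:,:2]-c0; r=np.hypot(*d.T)
    for nm,z0,z1 in(("base ridge",8,32),("cover ridge",37,85)):
        k=(r>42)&(r<48)&(P[:,2]>z0)&(P[:,2]<z1); a=np.degrees(np.arctan2(d[k,1],d[k,0])); print(nm,k.sum(),"med +y",np.median(a[a>0]).round(1) if (a>0).any() else None,"med -y",np.median(a[a<0]).round(1) if (a<0).any() else None)
E
```

```text
time: 22.88
eef_pos: [553.6, 46.1, 241.8]
tool_rot: [0.029, 0.705, -0.027, 0.708]
contact_force: [-0.0, 1.4, -1.1]
opening: 0.5
t 22.925 tcp [553.   46.2 240.5] q [-0.63  0.32  0.61  1.8  -0.21  1.08 -0.03] op 0.501 F [-0.4 -0.3 -0.8] [-0.02 -0.02  0.05]
[[0.004, 0.079, 0.997], [0.003, 0.997, -0.079], [-1.0, 0.003, 0.004]] zyaw -4.53
t 22.975 tcp [552.7  46.1 239.7] q [-0.63  0.32  0.61  1.8  -0.21  1.08 -0.03] op 0.497 F [-0.   0.7 -0.1] [ 0.05 -0.03  0.02]
[[0.003, 0.079, 0.997], [0.002, 0.997, -0.079], [-1.0, 0.002, 0.003]] zyaw -4.54
wrist bar 668 [553.4  48.3] 25.6 z 118.9 rect [50.7 12. ] 85.3
wrist roof 3813 [552.7  47.5] 39.6 z 93.1 rect [78.  78.1] 39.3
base ridge 20 med +y 85.3 med -y None
cover ridge 79 med +y 83.7 med -y None
scene bar 148 [557.   46.8] 26.0 z 119.1 rect [52.  15.1] 85.3
scene roof 467 [556.2  47.3] 39.7 z 95.0 rect [71.2 77.1] 44.4
base ridge 18 med +y 83.2 med -y None
cover ridge 40 med +y 81.6 med -y None
```

View pics/c16.png

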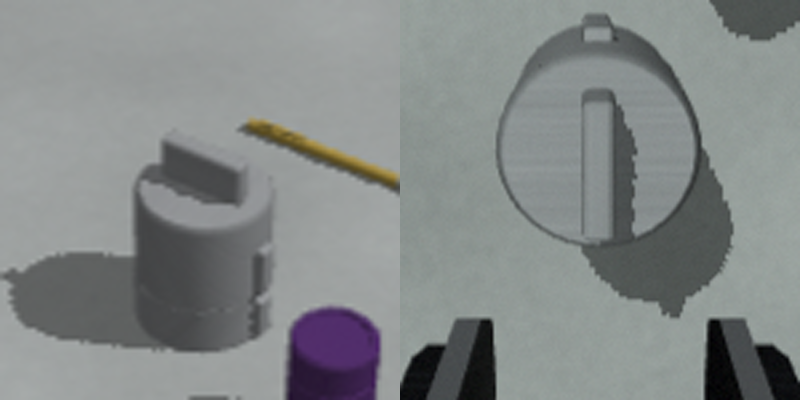

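View pics/s16.png

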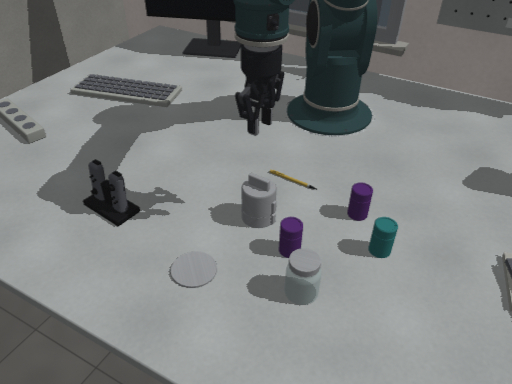

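The roof reads 93–95 mm (94 expected), the ridges agree within 2°, and the gripper is clear. The bystanders appear where they were, so I'm handing in.

```bash
python3 -c "
from cell import robot
print(robot.hand_in()); print(robot.state()['time'])"
```

```text
the job is handed in; nothing more can be done
None
the job is handed in; nothing more can be done
```

The tin is inside the canister, the cover is on and locked, and I handed the job in at about 23 s of the 58 s allowed. No verdict was reported.

**What I did**
- **Tin:** I stood the plain grey tin (not the purple or turquoise ones) on the base's inner floor. I felt about 10 N of contact as it seated, and its top then read 87.5 mm in the scene view (88 expected).
- **Cover:** I lowered it by its bar with its x axis about 75° anticlockwise of the base's. About 5 N of side load appeared on the way down, so I eased it 1 mm sideways and it went down freely to the shoulder.
- **Twist:** I turned it 78° clockwise. After the first 72° the ridges were in line, and they stayed in line over the last 6°. So the base was turning with the cover, which I took as the stop; the measured torque showed no clear rise there.
- **Release:** I let go and backed the gripper about 140 mm clear.

**Last checks**
- **Height:** The cover's roof read 93.1 mm (wrist) and 95.0 mm (scene), against 94 expected.
- **Alignment:** The cover and base ridges agreed within about 1.6° in both views.
- **Bystanders:** The jar, coaster and stylus look unmoved in the final picture, but I did not measure them.

**What disagreed:** The cameras differ by 2–4 mm on horizontal position. The scene view put the roof centre at about (556, 47) and the wrist view at (553, 47.5), so I relied on contact and seating height for centring. Base yaw estimates before the twist spread from about 85° to 92°.

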